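# Level the bench scale, switch it on and weigh in a lot of tools

## Task

The scale has just had fresh batteries: slide the battery cover of its indicator fully shut, and turn the scale's two foot knobs until the platform is level, with the steel ball of its round level resting inside the ring. Then, with the pan still empty so that it zeroes properly, turn the rotary switch on the indicator from off to on. After that lay every hand tool that is on the bench on the weighing pan, and leave the scale level, switched on and with the cover shut; do not disturb the cup or the jar.

Things in the scene. Friction and masses are not known exactly. Their poses are not given: they have to be found in the camera images.
- scale: Bench scale; origin on the bench under the pan's centre, -x to the knob side, y along the pan's longer side. Three feet, at (x, y): fixed foot (80, 0) mm under the pan, footscrew a (-150, 110), footscrew b (-150, -110). Each screw raises or lowers its own corner, so the platform tilts about the line through the other two feet; it does not give or run back under load.
- platform: Tilting part: grey frame with a steel pan on top. Origin: centre of the pan's floor, 54 mm above the bench when level; z is the pan's upward normal, x and y as for the scale. Pan inside 210 (x) by 290 (y) mm, rim 12 mm high, 3 mm thick. Starts 0.9 to 3.0 degrees out of level; level means within 0.57 degrees.
- vial (a point): Centre of the face of the round ball level on the beam between the knobs, 52.6 mm above the bench when level: black housing 58 mm across, white dished face, thin black ring 15 mm across.
- ball: Centre of the dark steel ball, 10 mm across, in the ball level. It settles off the level's centre towards the low side, 3.5 mm per degree of tilt (0.20 m per rad); with the ball inside the ring (within 2 mm of the centre) the platform is level. It takes about 1 s to settle.
- knob_a (a joint): Black ribbed knob 44 mm across, 66 to 96 mm above the bench, on footscrew a (+y front corner), upright axis. In rad, 0 to 14, grows clockwise seen from above. Clockwise raises its corner, 1.27 mm per rad (tilt 0.0064 rad per rad); the knob keeps its height. Stiff (0.1 N m), stays where left. The level value is not marked: go by ball or platform. White line on top.
- knob_a_grip (a point): On the axis of knob a, 84 mm above the bench, 12 mm below its top: where to grip it from above, at any yaw. Room for open fingers all round down to 68 mm above the bench.
- knob_b (a joint): The same knob on footscrew b (-y front corner): rad, 0 to 14, clockwise from above grows and raises that corner.
- knob_b_grip (a point): On the axis of knob b, 84 mm above the bench, 12 mm below its top.
- indicator: The scale's battery indicator, a white box fixed to the bench, 180 (x) by 120 (y) by 68 mm high, display on its -x end. Origin: on the bench under its middle. On its top: the rotary switch at x = -46 mm, the battery bay with two cells from x = 6 to 90 mm.
- cover (a joint): Grey sliding battery cover, 84 by 108 by 4 mm, on top of the indicator, 69 mm above the bench. In m: 0 = fully shut over the bay (stop), grows as it slides towards the indicator's +x and out over its end, to 0.068. Friction 1.5 N; stays where left. Starts 35 to 65 mm open; shut means within 3 mm of the stop.
- cover_rib (a point): Middle of the grip rib on the cover, 82 mm above the bench: 12 mm (indicator's x) by 60 mm (y), standing from 73 to 91 mm above the bench; pinch it or push it. At x = 66 mm of the indicator's frame when shut.
- power (a joint): Rotary on/off switch on the indicator: black bar handle with a white pointer line. In rad: 0 = off (bar along the indicator's x, pointer to the display end), 1.047 = on (60 degrees clockwise seen from above). A spring snaps it over the middle to either end (0.06 N m there); on is beyond 0.95, off below 0.10.
- power_grip (a point): On the switch's axis, 96 mm above the bench, in the bar handle: 54 mm long, 13 mm thick, from 78 to 106 mm above the bench. This point's x axis runs along the bar, away from the pointer, and turns with it.
- hammer: Hammer 170 mm long: wooden handle 26 mm thick from x = -85 to 68 mm; steel head at x = 59 to 85 mm, y = -48 to 40 mm, 26 mm high. 0.35 kg, centre of mass near x = 40 mm: grip the handle at x = 34 mm. Origin: middle of its length, on its underside; x along it from grip end to working end, z up as it lies. May be absent (pose None).
- screwdriver: Screwdriver 170 mm long, black handle 26 mm thick from x = -85 to 0 mm, then a thin blade 13 mm up. 0.09 kg; grip the handle at x = -34 mm. Origin: middle of its length, on its underside; x along it from grip end to working end, z up as it lies. May be absent (pose None).
- wrench: Flat steel wrench 160 mm long, shank 17 mm wide, 7 mm thick; ring end 32 mm, open end 38 mm wide, 8 mm thick. 0.14 kg; grip near x = 0. Origin: middle of its length, on its underside; x along it from grip end to working end, z up as it lies. May be absent (pose None).
- pliers: Shut pliers 156 mm long: pivot (30 mm wide, 16 mm high) at x = 26 mm, two red handles 13 mm high from x = 22 to -78 mm, 33 mm wide over both at x = 0, 48 mm at the ends. 0.2 kg; grip both near x = 0. Origin: middle of its length, on its underside; x along it from grip end to working end, z up as it lies. May be absent (pose None).
- mug: Blue cup, 74 mm wide, 95 mm high, origin at the centre of its underside. Leave alone (it must not move 30 mm).
- jar: Glass jar with lid, 68 mm wide, 90 mm high, origin at the centre of its underside. Leave alone (it must not move 30 mm).
Not all that is in view belongs to the job. Of the things shaped like the screwdriver, the black one is meant.

How it is judged:
On the way, in this order (a step that is already met when the one before it is completed fails the run):
1. with the switch off and no tool on the pan, the cover is fully shut and the platform level, the fingers touching nothing (angle between platform's own z axis and vertical below 0.01 rad and value of joint cover below 0.003 m and value of joint power below 0.1 rad and contact force between each of hammer, screwdriver, wrench, pliers and platform below 0.05 N and contact force between the fingers and anything else below 0.2 N), for 0.3 s.
2. the switch is turned on while the platform is level, the cover shut and the pan empty (value of joint power above 0.95 rad and angle between platform's own z axis and vertical below 0.01 rad and value of joint cover below 0.003 m and contact force between each of hammer, screwdriver, wrench, pliers and platform below 0.05 N), for 0.2 s.
At the end, for the whole second after the job is handed in: Platform within 0.010 rad (0.57 deg) of level, cover within 3 mm of shut, switch beyond 0.95 rad (on), and every tool present lying at rest on the pan: origin within 90 mm (x) and 130 mm (y) of the pan's centre, at most 60 mm above its floor, long axis within 27 deg of level (angle between platform's own z axis and vertical below 0.01 rad and value of joint cover below 0.003 m and value of joint power above 0.95 rad and x of hammer in the frame of platform between -0.09 and 0.09 m and y of hammer in the frame of platform between -0.13 and 0.13 m and z of hammer in the frame of platform between -0.006 and 0.06 m and angle between hammer's own x axis and vertical between 1.1 and 2.04 rad and linear speed of each of hammer, screwdriver, wrench, pliers below 0.03 m/s and x of screwdriver in the frame of platform between -0.09 and 0.09 m and y of screwdriver in the frame of platform between -0.13 and 0.13 m and z of screwdriver in the frame of platform between -0.006 and 0.06 m and angle between screwdriver's own x axis and vertical between 1.1 and 2.04 rad and x of wrench in the frame of platform between -0.09 and 0.09 m and y of wrench in the frame of platform between -0.13 and 0.13 m and z of wrench in the frame of platform between -0.006 and 0.06 m and angle between wrench's own x axis and vertical between 1.1 and 2.04 rad and x of pliers in the frame of platform between -0.09 and 0.09 m and y of pliers in the frame of platform between -0.13 and 0.13 m and z of pliers in the frame of platform between -0.006 and 0.06 m and angle between pliers's own x axis and vertical between 1.1 and 2.04 rad and angular speed of platform below 0.02 rad/s); the robot touches nothing.
It fails at once if the cup is moved by more than 30 mm (distance of mug from where it was at the start of the episode above 0.03 m).
It fails at once if the jar is moved by more than 30 mm (distance of jar from where it was at the start of the episode above 0.03 m).
Of hammer, screwdriver, wrench, pliers only 3 to 4 are there at a start; the rules pass over those that are not, and their reading is None.
At some moment in a run one of hammer, screwdriver, wrench, pliers may be knocked a few centimetres aside while the robot is not near it.
Once in a run the grip may slacken for a moment while it holds something.
It also fails if it takes over 192 s, if anything falls off the work surface, if the arm or the gripper's body presses on something with over 40 N, if the wrist force passes 120 N, or if a joint passes its speed limit or range.

## Robot

A 6-joint arm with a two-finger parallel gripper is mounted at the origin on the work surface. World frame = base frame: x ahead of the robot, y to its left, z up, the work surface at z = 0. Lengths are in m, angles in rad, forces in N, time in s.
With the tool pointing down it reaches from about 0.3 to 0.75 m from the base axis. Payload 8.5 kg.
Tool frame: the origin (TCP) lies midway between the tips of the shut fingers; the grasp point (between the pads) lies 19 mm behind it; z points along the fingers, y is the line along which they close (so a half turn about z gives the same grasp; the last joint's range is limited). The gripper opens to 85 mm and grips with 20 to 120 N. Pads are 22 mm wide; open, the fingers measure 114 mm over their backs; the gripper's body (76 mm by 85 mm) begins 54 mm behind the grasp point. The pads swing forward as they close: fully open they stand 13 mm farther back than shut.
Start: joints at [1.04, 0.381, 1.297, -0, 1.464, -0.215], TCP at [0.171, 0.523, 0.231] pointing down, gripper open.
Joint ranges: [-3.11, 3.11], [-0.89, 2.33], [0.22, 2.48], [-1.42, 4.56], [0.17, 2.85], [-2.88, 2.88]. Speed limits (rad/s): [2.39, 2.39, 3.14, 3.14, 3.14, 3.14].

## Interface

Orientations are given as a unit quaternion [x, y, z, w].
In Python, from station import manip, grab_frame gives the robot as it stands.
- The arm moves only by the shell command python3 -m pendant 'ROWS' [FORCE]. ROWS is JSON, a list of rows, each a list of 7 numbers: the shift along the tool's x, y, z in mm, then the turn, a rotation vector about the tool's x, y, z in degrees, then the finger opening in mm, from 0 to 85.4. A call has 1 to 20 rows; each row shifts and turns the commanded pose from where the row before left it, along the tool's axes as they then stand; what a row does not reach is not made up. A row lasts 1/8 s, in which the tool goes at most 62.5 mm and 10.7 degrees, less where a joint would pass 70% of its speed; a pose out of reach is approached as far as the arm can. A call is refused whole if a number of a shift passes 62.5 or a number of a turn 10.7, either way. A call with a gripper value outside its range is refused whole. The fingers move at their own pace and stop on an object; FORCE is the grip in N (left out, the last holds). Time passes only in rows, so rows that do not move let the fingers close. It gives the time, the measured TCP pose, the force, the opening and the grip force at its end, in the units of the state.
- manip.get_obs(): the state, without advancing time (a new reading comes with each control period).
- grab_frame(name): name is "scene" or "top" or "wrist"; returns a dict with "image" (480x640x3 uint8, red, green, blue), "depth" (480x640 float32, m along the optical axis (not along the pixel's ray), 0 where there is no reading), "fx", "fy", "cx", "cy" (pixels), "D" ([k1, k2, p1, p2, k3] as OpenCV has them; the pictures are not rectified), "world_to_cam" (4x4, takes a point from world to camera coordinates); the wrist camera has in their place "hand_eye" (4x4, takes a point from camera to tool coordinates, whose origin is the TCP and whose axes are the flange's). Camera axes: x right, y up, looking along -z (the intrinsics and any distortion apply to the point x, -y, -z); pixel columns grow to the right and rows downward; lengths in m; the calibration is good to about 2 mm. A picture is of the moment at which its call begins: read the wrist's pose just before it.
- manip.finish_job(): hands the job in; it is judged then, once.
The state is a dict: "t": time; "joint_pos": joint angles; "qd": joint speeds; "joint_efforts": joint torques, N m; "tool_pos": TCP position; "ee_rot": TCP orientation; "contact_force": force on the tool from outside, world axes, zero at the start; "moment": the same for the moment, N m; "finger_gap": opening from 0.0 (shut) to 1.0 (fully open); "gripper_force": force on a finger pad.
Only numpy, scipy, OpenCV 4.12 (cv2) and the standard library are available. Lean on these libraries where they do the work, as an engineer would, in place of code of your own. Each camera call takes 0.05 s, during which the arm holds its last target. There are 200 camera calls.

## Working session

There is one attempt and no reset: what is moved stays moved. The work goes in short steps, Python scripts to look and compute and a shell command to move; the robot and the scene stay as the last step left them, time stands still between calls to the robot, and variables do not carry over. Pictures are saved under pics/ and viewed, at most 14 in all, crops included, and the job is handed in when it is done.

```bash
ls; mkdir -p pics; cat > h.py <<'E'
import numpy as np, cv2
from station import manip, grab_frame
from scipy.spatial.transform import Rotation as R
def save(f,n): cv2.imwrite(f'pics/{n}.png', cv2.cvtColor(f['image'],cv2.COLOR_RGB2BGR))
def c2w(f,obs=None):
    if 'world_to_cam' in f: return np.linalg.inv(np.array(f['world_to_cam']))
    T=np.eye(4); T[:3,:3]=R.from_quat(obs['ee_rot']).as_matrix(); T[:3,3]=obs['tool_pos']
    return T@np.array(f['hand_eye'])
def K(f): return np.array([[f['fx'],0,f['cx']],[0,f['fy'],f['cy']],[0,0,1.]])
def ray(f,uv,z,obs=None):
    p=cv2.undistortPoints(np.array(uv,float).reshape(-1,1,2),K(f),np.array(f['D'],float)).reshape(-1,2)
    T=c2w(f,obs); d=np.c_[p[:,0],-p[:,1],-np.ones(len(p))]@T[:3,:3].T; o=T[:3,3]
    return o+d*((z-o[2])/d[:,2])[:,None]
def cloud(f,obs=None):
    v,u=np.mgrid[:480,:640]; p=cv2.undistortPoints(np.c_[u.ravel(),v.ravel()].astype(float).reshape(-1,1,2),K(f),np.array(f['D'],float)).reshape(-1,2)
    d=np.c_[p[:,0],-p[:,1],-np.ones(len(p))]*f['depth'].reshape(-1,1)
    T=c2w(f,obs); return (d@T[:3,:3].T+T[:3,3]).reshape(480,640,3)
E
python3 - <<'E'
from h import *
for n in ('top','scene'):
    f=grab_frame(n); save(f,n+'0'); print(n,c2w(f)[:3,3],f['fx'],f['D'])
    np.savez(n+'0',**{k:v for k,v in f.items()})
o=manip.get_obs(); print(o)
f=grab_frame('wrist'); print(f['hand_eye'])
E
```

```text
pics
top [ 3.04727789e-01 -1.29891066e-03  1.39967754e+00] 596.6668785995704 [0.06581038 0.         0.         0.         0.        ]
scene [ 0.93100812 -0.48286207  0.87742992] 482.20118195153634 [-0.09409792  0.          0.          0.          0.        ]
{'t': 0.1, 'joint_pos': array([ 1.03968728e+00,  3.81148713e-01,  1.29815873e+00, -2.40370659e-05,
        1.46361503e+00, -2.15318664e-01]), 'qd': array([ 1.31207843e-03, -2.10668806e-03, -2.78575759e-03,  7.99382037e-04,
        8.69472141e-04,  6.94655038e-05]), 'joint_efforts': array([ 3.68260182e-03, -4.49217832e+01, -2.31661534e+01, -1.32642704e-04,
        3.64721447e-03, -6.48344644e-05]), 'tool_pos': array([0.17069363, 0.52256464, 0.23077158]), 'ee_rot': array([ 1.57238619e-01,  9.87560416e-01, -6.23493297e-04, -2.31306171e-04]), 'contact_force': array([-0.04647731, -0.56967498,  0.42067525]), 'moment': array([-0.01766791, -0.02176395,  0.02213102]), 'gripper_force': 0.0, 'finger_gap': 0.9985869801140217}
[[ 5.50095227e-04  9.56276431e-01  2.92463818e-01  7.53696661e-02]
 [ 9.99999226e-01 -8.52295904e-04  9.05875077e-04 -1.25895435e-03]
 [ 1.11553270e-03  2.92463094e-01 -9.56276160e-01 -1.42862532e-01]
 [ 0.00000000e+00  0.00000000e+00  0.00000000e+00  1.00000000e+00]]
```

View pics/top0.png

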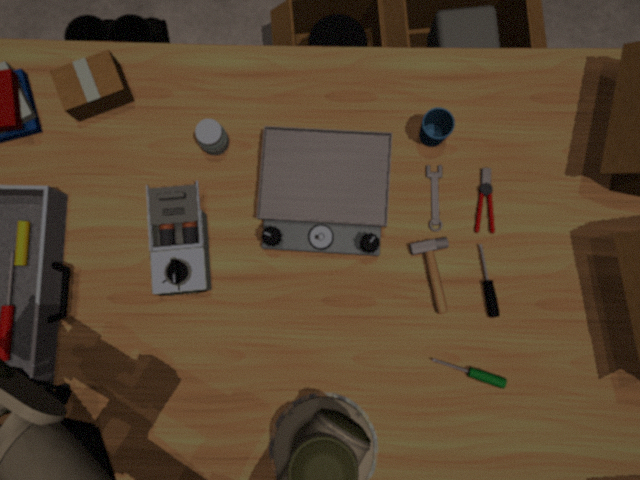

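View pics/scene0.png

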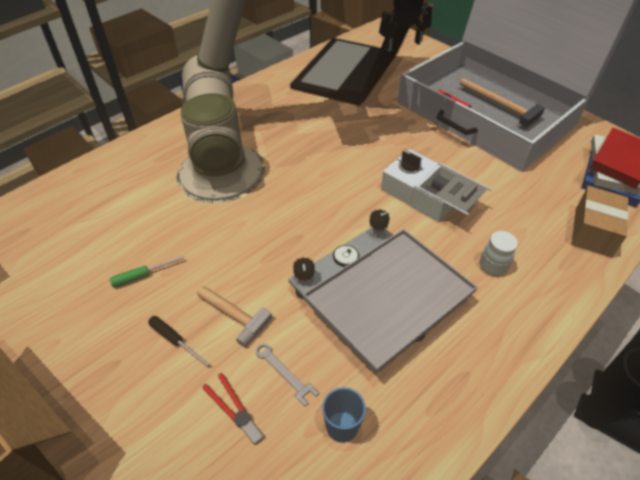

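The top view shows the indicator at (178,240) with its cover open towards +x (up), and the scale pan at (325,178). Knob a is at (271,236), knob b at (369,242) and the vial at (320,236).

All four tools are on the bench: wrench (434,197), pliers (486,200), hammer (433,275) and black screwdriver (488,283). Three look-alikes don't count: the green screwdriver (470,373) is the wrong colour, and the hammer and red driver are in the toolbox at left. The mug is at (436,127) and the jar at (210,136).

```bash
python3 - <<'E'
from h import *
f=dict(np.load('top0.npz')); P=cloud(f); im=f['image']; hsv=cv2.cvtColor(im,cv2.COLOR_RGB2HSV)
z=P[...,2]; print('bench z',np.median(z[330:400,230:420]))
def at(u,v): return P[v,u].round(3)
for n,(u,v) in dict(ka=(271,236),kb=(369,242),vial=(320,244),pan=(325,178),ind=(160,280),cover=(163,197),rib=(172,195),sw=(176,271),mug=(436,127),jar=(208,131)).items(): print(n,at(u,v))
# above bench components
def comp(m,n,show=True):
    k,l,s,c=cv2.connectedComponentsWithStats(m.astype(np.uint8))
    for i in np.argsort(-s[1:,4])[:n]+1:
        ys,xs=np.where(l==i); q=P[ys,xs]; r=cv2.minAreaRect(np.c_[q[:,0],q[:,1]].astype(np.float32)*1000)
        print(s[i,4],'px',c[i].round(1),'mean',q.mean(0).round(3),'rect',[np.round(a,1) for a in r])
def box(u0,v0,u1,v1):
    m=np.zeros((480,640),bool); m[v0:v1,u0:u1]=1; return m
print('knobs');comp(box(250,215,390,265)&(z>.085),2)
print('pan');comp(box(245,120,400,230)&(z>.045),1)
print('ind');comp(box(140,170,215,300)&(z>.05),1)
print('rib+sw');comp(box(140,170,215,300)&(z>.080),3)
print('tools');comp(box(405,155,510,330)&(z>.004),6)
E
python3 - <<'E'
import cv2
a=cv2.imread('pics/top0.png')[150:400,400:520]
b=cv2.imread('pics/top0.png')[170:300,140:390]
cv2.imwrite('pics/crop_tools.png',cv2.resize(cv2.rotate(a,cv2.ROTATE_90_CLOCKWISE),None,fx=3,fy=3,interpolation=cv2.INTER_CUBIC))
E
```

```text
bench z 0.00037385056519578796
ka [0.468 0.123 0.097]
kb [ 0.457 -0.092  0.098]
vial [0.457 0.016 0.052]
pan [0.611 0.007 0.049]
ind [0.37  0.37  0.064]
cover [0.551 0.363 0.1  ]
rib [0.557 0.346 0.091]
sw [0.388 0.325 0.106]
mug [ 0.749 -0.258  0.003]
jar [0.705 0.272 0.09 ]
knobs
303 px [271.4 235.7] mean [0.468 0.122 0.1  ] rect [array([391.,  76.]), array([227.6,  43.7]), np.float64(31.0)]
298 px [369.8 242.7] mean [ 0.455 -0.094  0.104] rect [array([386.2, -62. ]), array([ 43. , 198.5]), np.float64(65.5)]
pan
12110 px [326.5 176. ] mean [0.613 0.004 0.061] rect [array([515.1,  13.5]), array([298.3, 418.8]), np.float64(87.2)]
ind
5355 px [176.2 240.1] mean [0.459 0.335 0.076] rect [array([455.4, 203.5]), array([434.8, 263.6]), np.float64(84.9)]
rib+sw
244 px [175.4 271.6] mean [0.386 0.327 0.105] rect [array([336.8, 176.6]), array([357.9,  51.2]), np.float64(71.6)]
175 px [171.2 194.7] mean [0.556 0.345 0.098] rect [array([448.3, 178.3]), array([457.7,  45.1]), np.float64(57.0)]
4 px [186.8 270.5] mean [0.391 0.308 0.081] rect [array([390.8, 307.8]), array([7.2, 1.3]), np.float64(22.7)]
tools
1164 px [432.8 268.2] mean [ 0.408 -0.244  0.025] rect [array([ 393.4, -143.8]), array([284.2, 178.6]), np.float64(89.7)]
764 px [485.1 199.6] mean [ 0.571 -0.369  0.016] rect [array([ 437.1, -234.7]), array([130. , 520.6]), np.float64(43.6)]
573 px [489.2 291.3] mean [ 0.357 -0.371  0.027] rect [array([ 310.4, -217.9]), array([169.3, 398.8]), np.float64(24.5)]
513 px [434.4 196.2] mean [ 0.58  -0.252  0.008] rect [array([ 575.6, -249.5]), array([ 45.1, 166. ]), np.float64(88.5)]
8 px [465.  159.6] mean [ 0.669 -0.326  0.005] rect [array([ 669.3, -326.8]), array([10.3,  5.7]), np.float64(42.1)]
8 px [500.5 183. ] mean [ 0.614 -0.409  0.006] rect [array([ 613.9, -409.6]), array([ 3.3, 13.5]), np.float64(35.4)]
```

View pics/crop_tools.png

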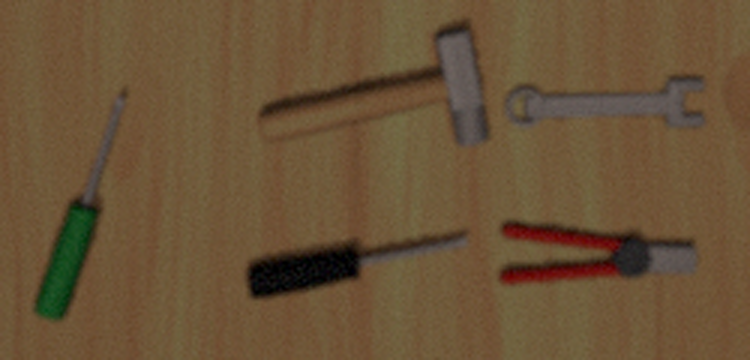

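The enlarged crop confirms it: the black-handled driver at crop (300,270), full image (488,283), is the one meant, and the green one at crop (65,270) is a decoy. Next I'll measure robustly.

```bash
cat >> h.py <<'E'
def goto(x,y,z,psi=None):
    """tool-axis shift (mm) and turn about tool z (deg) from the present pose; psi = world angle of tool y"""
    o=manip.get_obs(); M=R.from_quat(o['ee_rot']).as_matrix(); y0=np.degrees(np.arctan2(M[1,1],M[0,1]))
    s=M.T@(np.array([x,y,z])-o['tool_pos'])*1000
    t=None if psi is None else (y0-psi+90)%180-90
    print('shift',s.round(1),'turn z',None if t is None else round(t,1),'psi',y0.round(1),'j6',np.degrees(o['joint_pos'][5]).round(0),'t',o['t'])
E
python3 - <<'E'
from h import *
f=dict(np.load('top0.npz')); P=cloud(f); im=f['image']; z=cv2.medianBlur(f['depth'],5); f['depth']=z; P=cloud(f); z=P[...,2]
hsv=cv2.cvtColor(im,cv2.COLOR_RGB2HSV)
def box(u0,v0,u1,v1):
    m=np.zeros((480,640),bool); m[v0:v1,u0:u1]=1; return m
def meas(n,m,h):
    k,l,s,c=cv2.connectedComponentsWithStats(m.astype(np.uint8)); i=np.argmax(s[1:,4])+1
    ys,xs=np.where(l==i); q=ray(f,np.c_[xs,ys],h); r=cv2.minAreaRect(q[:,:2].astype(np.float32)*1000)
    e,v=np.linalg.eigh(np.cov(q[:,:2].T)); 
    print(n,s[i,4],c[i].round(1),'mean',q.mean(0).round(4)[:2],'rect',[np.round(a,1) for a in r],'pca',np.degrees(np.arctan2(v[1,1],v[0,1])).round(1))
meas('ka',box(250,215,390,265)&(z>.085)&(np.arange(640)<320),.096)
meas('kb',box(250,215,390,265)&(z>.085)&(np.arange(640)>320),.096)
meas('pan',box(245,120,400,232)&(z>.04),.066)
meas('sw',box(140,240,215,300)&(z>.085),.106)
meas('rib',box(140,170,215,240)&(z>.082),.091)
meas('ind',box(140,170,215,300)&(z>.055),.07)
meas('indbright',box(140,240,215,300)&(hsv[...,2]>100)&(hsv[...,1]<60),.068)
for n,b in dict(hammer=(405,232,455,330),wrench=(420,160,447,232),driver=(470,240,505,320),pliers=(465,160,505,236)).items():
    m=box(*b); lab=cv2.cvtColor(im,cv2.COLOR_RGB2HSV)
    meas(n,m&(z>.004),.01)
print(hsv[280,160],hsv[200,435],hsv[330,320])
E
```

```text
ka 298 [271.4 235.7] mean [0.4686 0.1226] rect [array([468.6, 122.9]), array([40.9, 42. ]), np.float64(46.3)] pca 57.6
kb 290 [369.8 242.7] mean [ 0.4562 -0.0941] rect [array([455.6, -94.6]), array([39.9, 39.6]), np.float64(0.4)] pca 127.0
pan 12844 [325.6 178. ] mean [0.607  0.0055] rect [array([602.9,   7.3]), array([297.3, 240.7]), np.float64(87.8)] pca 84.3
sw 188 [174.6 271.2] mean [0.3871 0.328 ] rect [array([387.7, 327.3]), array([52.3, 17.1]), np.float64(2.8)] pca -172.5
rib 156 [170.9 194.7] mean [0.5578 0.3478] rect [array([557.9, 347.7]), array([13.7, 57.5]), np.float64(5.8)] pca 96.1
ind 5028 [176.  240.3] mean [0.4589 0.3374] rect [array([463.9, 337.5]), array([248. , 121.2]), np.float64(6.1)] pca -173.0
indbright 1712 [177.5 267.3] mean [0.3984 0.3319] rect [array([399.9, 332.3]), array([107.8, 118.6]), np.float64(7.0)] pca 97.8
hammer 1176 [432.8 268.3] mean [ 0.4087 -0.2469] rect [array([ 395.9, -235.7]), array([ 90.5, 176.7]), np.float64(86.7)] pca -169.7
wrench 537 [434.5 196.4] mean [ 0.5787 -0.2521] rect [array([ 575.2, -249.7]), array([158.2,  38. ]), np.float64(0.5)] pca -177.9
driver 582 [489.1 290.9] mean [ 0.3585 -0.3758] rect [array([ 381.7, -372.2]), array([169.2,  31.1]), np.float64(9.1)] pca -169.7
pliers 773 [485.2 199.5] mean [ 0.5728 -0.3709] rect [array([ 570.8, -375.5]), array([ 48.2, 158.2]), np.float64(82.2)] pca 176.9
[126  11 120] [10 31 99] [ 16 121 110]
```

```bash
python3 -c "
from h import *
goto(.558,.3475,.14,6)"
```

```text
shift [-422.5  -46.    90.8] turn z 65.9 psi 71.9 j6 -12.0 t 0.15
```

```bash
python3 -m pendant '[[-52.8,-5.8,0,0,0,0,85],[-52.8,-5.8,0,0,0,0,85],[-52.8,-5.8,0,0,0,0,85],[-52.8,-5.8,0,0,0,0,85],[-52.8,-5.8,0,0,0,0,85],[-52.8,-5.8,0,0,0,0,85],[-52.8,-5.8,0,0,0,0,85],[-52.8,-5.8,0,0,0,0,85],[0,0,10,0,0,9.4,85],[0,0,10,0,0,9.4,85],[0,0,10,0,0,9.4,85],[0,0,10,0,0,9.4,85],[0,0,10,0,0,9.4,85],[0,0,10,0,0,9.4,85],[0,0,10,0,0,9.4,85],[0,0,0,0,0,0,85],[0,0,0,0,0,0,85]]'
python3 - <<'E'
from h import *
o=manip.get_obs(); f=grab_frame('wrist'); save(f,'w_rib'); goto(.558,.3475,.076,6); print(f['fx'],f['D'])
E
```

```text
t: 2.28
tool_pos: [0.558, 0.3475, 0.1616]
ee_rot: [0.667, 0.745, 0.0, 0.0]
contact_force: [-0.1, -0.7, 0.4]
finger_gap: 0.994
gripper_force: 0.0
shift [-0.1 -0.1 85.8] turn z 0.3 psi 6.3 j6 15.0 t 2.325
354.7194375727584 [-0.03689346  0.          0.          0.          0.        ]
```

View pics/w_rib.png

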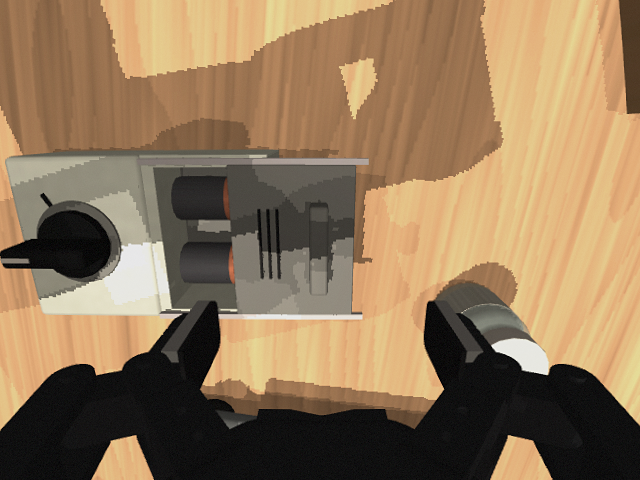

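The wrist view shows the rib at (318,248), centred between the fingertips (215 and 430), and the switch at (75,245) in the off position. I'll descend and pinch.

```bash
python3 -m pendant '[[0,0,43,0,0,0,85],[0,0,42,0,0,0,85],[0,0,0,0,0,0,85],[0,0,0,0,0,0,0],[0,0,0,0,0,0,0],[0,0,0,0,0,0,0],[0,0,0,0,0,0,0],[0,0,0,0,0,0,0],[0,0,0,0,0,0,0]]' 30; python3 -m pendant '[[0,-8,0,0,0,0,0],[0,-8,0,0,0,0,0],[0,-8,0,0,0,0,0],[0,-8,0,0,0,0,0],[0,-8,0,0,0,0,0],[0,-6,0,0,0,0,0],[0,-4,0,0,0,0,0],[0,0,0,0,0,0,0]]'
```

```text
t: 3.45
tool_pos: [0.5581, 0.3476, 0.077]
ee_rot: [0.668, 0.744, 0.0, 0.0]
contact_force: [-1.0, -0.8, 5.9]
finger_gap: 0.127
gripper_force: 33.6
t: 4.45
tool_pos: [0.508, 0.3422, 0.077]
ee_rot: [0.668, 0.744, 0.0, 0.0]
contact_force: [-0.4, -0.9, 6.2]
finger_gap: 0.128
gripper_force: 33.8
```

```bash
for i in 1; do python3 -m pendant '[[0,-3,0,0,0,0,0],[0,-3,0,0,0,0,0],[0,0,0,0,0,0,0]]';python3 -m pendant '[[0,-2,0,0,0,0,0],[0,-1,0,0,0,0,0],[0,0,0,0,0,0,0]]'; python3 -m pendant '[[0,-1,0,0,0,0,0],[0,-1,0,0,0,0,0],[0,0,0,0,0,0,0]]'; done
```

```text
t: 4.82
tool_pos: [0.5023, 0.3416, 0.077]
ee_rot: [0.668, 0.744, 0.001, 0.0]
contact_force: [-0.5, -1.1, 6.4]
finger_gap: 0.129
gripper_force: 33.7
t: 5.2
tool_pos: [0.4996, 0.3412, 0.077]
ee_rot: [0.668, 0.744, 0.001, 0.001]
contact_force: [0.8, -0.6, 6.7]
finger_gap: 0.128
gripper_force: 33.7
t: 5.58
tool_pos: [0.4982, 0.3411, 0.077]
ee_rot: [0.668, 0.744, 0.001, 0.001]
contact_force: [5.5, 0.2, 5.4]
finger_gap: 0.127
gripper_force: 33.6
```

```bash
python3 -m pendant '[[0,-1,0,0,0,0,0],[0,-1,0,0,0,0,0],[0,0,0,0,0,0,0],[0,2,0,0,0,0,85],[0,0,0,0,0,0,85],[0,0,0,0,0,0,85],[0,0,0,0,0,0,85],[0,0,-40,0,0,0,85],[0,0,-40,0,0,0,85],[0,0,-40,0,0,0,85]]'
python3 - <<'E'
from h import *
goto(.456,-.094,.2,-3.3)
E
```

```text
t: 6.82
tool_pos: [0.4969, 0.3409, 0.1976]
ee_rot: [0.668, 0.744, -0.0, -0.0]
contact_force: [1.2, -0.6, -0.6]
finger_gap: 0.995
gripper_force: 0.0
shift [-428.1  -87.    -2.4] turn z 9.4 psi 6.1 j6 17.0 t 6.825
```

```bash
python3 -m pendant '[[-53.5,-10.9,0,0,0,0,85],[-53.5,-10.9,0,0,0,0,85],[-53.5,-10.9,0,0,0,0,85],[-53.5,-10.9,0,0,0,0,85],[-53.5,-10.9,0,0,0,0,85],[-53.5,-10.9,0,0,0,0,85],[-53.5,-10.9,0,0,0,0,85],[-53.5,-10.9,0,0,0,0,85],[0,0,35,0,0,9.4,85],[0,0,35,0,0,0,85],[0,0,0,0,0,0,85],[0,0,0,0,0,0,85]]'
python3 - <<'E'
from h import *
o=manip.get_obs(); f=grab_frame('wrist'); save(f,'w_vial'); goto(.456,-.094,.068,-3.3); np.savez('v',**f,**{k:o[k] for k in('ee_rot','tool_pos')})
f=grab_frame('top'); save(f,'top1')
E
```

```text
t: 8.32
tool_pos: [0.4567, -0.0939, 0.1275]
ee_rot: [0.727, 0.687, 0.0, 0.001]
contact_force: [-0.3, -0.4, 0.4]
finger_gap: 0.993
gripper_force: 0.0
shift [-0.  -0.9 59.7] turn z 0.0 psi -3.3 j6 -23.0 t 8.375
```

View pics/w_vial.png

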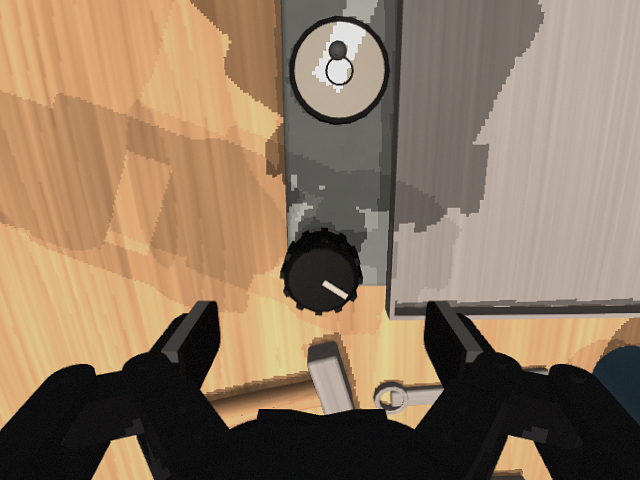

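The wrist view shows the vial face centred at (339,70), its ring at (339,71) and the ball at (338,49), which means the +y corner (knob a) is low. Knob b is at (320,272), centred between the fingers.

```bash
cat >> h.py <<'E'
YAW=np.radians(-3.3)
def vial(f,o,seed=None):
    """ball offset in platform axes (mm) and knob turns (deg clockwise) that level it"""
    g=cv2.cvtColor(f['image'],cv2.COLOR_RGB2GRAY); hsv=cv2.cvtColor(f['image'],cv2.COLOR_RGB2HSV)
    vc=np.array([.4624,.0143,.0526])
    T=np.linalg.inv(c2w(f,o)); p=(T@np.r_[vc,1])[:3]; uv=cv2.projectPoints(np.array([[p[0],-p[1],-p[2]]]),np.zeros(3),np.zeros(3),K(f),np.array(f['D'],float))[0].ravel()
    r=27e-3*f['fx']/-p[2]
    v,u=np.mgrid[:480,:640]; near=np.hypot(u-uv[0],v-uv[1])<1.25*r
    hous=((g<55)&near).astype(np.uint8)
    face=((g>=55)&near).astype(np.uint8)
    # face = component of non-black containing the predicted centre region
    k,l,s,c=cv2.connectedComponentsWithStats(face); i=max((j for j in range(1,k)),key=lambda j:np.sum((l==j)&(np.hypot(u-uv[0],v-uv[1])<.7*r)))
    ct=max(cv2.findContours((l==i).astype(np.uint8),cv2.RETR_EXTERNAL,cv2.CHAIN_APPROX_NONE)[0],key=cv2.contourArea)
    (cx,cy),ax,_=cv2.fitEllipse(cv2.convexHull(ct))
    inn=np.hypot(u-cx,v-cy)<min(ax)/2-2
    dark=((g<115)&inn&(hsv[...,1]<70)).astype(np.uint8)
    n=max(3,int(r*.16)|1); dark=cv2.morphologyEx(dark,cv2.MORPH_OPEN,cv2.getStructuringElement(cv2.MORPH_ELLIPSE,(n,n)))
    k,l,s,c=cv2.connectedComponentsWithStats(dark)
    print('pred',uv.round(0),'face',round(cx),round(cy),np.round(ax,0),'blobs',[(c[j].round(1).tolist(),int(s[j,4])) for j in range(1,k)],'ball r px',round(5e-3*f['fx']/-p[2],1))
    j=np.argmax(s[1:,4])+1
    a=ray(f,[(cx,cy)],.0526,o)[0]; b=ray(f,[c[j]],.0572,o)[0]
    d=(b-a)[:2]*1000; d=np.array([np.cos(YAW)*d[0]+np.sin(YAW)*d[1],-np.sin(YAW)*d[0]+np.cos(YAW)*d[1]])
    gr=-d/200; ha=-230*gr[0]+110*gr[1]; hb=-230*gr[0]-110*gr[1]
    print('face at',a.round(4),'ball offset',d.round(2),'mm; turn a',np.degrees(-ha/1.27).round(0),'b',np.degrees(-hb/1.27).round(0))
E
python3 - <<'E'
from h import *
f=dict(np.load('v.npz')); vial(f,f)
s=f['image'][15:125,285:395]; print(f['image'][49,338],f['image'][90,310],f['image'][40,320])
E
```

```text
pred [323.  66.] face 339 69 [90. 97.] blobs [([337.4, 50.2], 279)] ball r px 9.0
face at [0.4714 0.0124 0.0526] ball offset [-1.06  8.88] mm; turn a 275.0 b -165.0
[92 86 86] [187 173 153] [186 172 153]
```

```bash
python3 -c "
from h import *
f=dict(np.load('v.npz')); print(ray(f,[(320,272)],.096,f))"
python3 -m pendant '[[0,0,0,0,0,10,85],[0,0,0,0,0,10,85],[0,0,0,0,0,10,85],[0,0,0,0,0,10,85],[0,0,0,0,0,10,85],[0,0,29,0,0,0,85],[0,0,29,0,0,0,85],[0,0,0,0,0,0,20],[0,0,0,0,0,0,20],[0,0,0,0,0,0,20],[0,0,0,0,0,0,20],[0,0,0,0,0,0,20]]' 40
python3 -m pendant '[[0,0,0,0,0,-10,20],[0,0,0,0,0,-10,20],[0,0,0,0,0,-10,20],[0,0,0,0,0,-10,20],[0,0,0,0,0,-10,20],[0,0,0,0,0,-10,20],[0,0,0,0,0,-10,20],[0,0,0,0,0,-10,20],[0,0,0,0,0,-10,20],[0,0,0,0,0,-10,20],[0,0,0,0,0,-10,20],[0,0,0,0,0,-10,20],[0,0,0,0,0,-10,20],[0,0,0,0,0,-10,20],[0,0,0,0,0,-10,20],[0,0,0,0,0,-10,20],[0,0,0,0,0,-5,20],[0,0,0,0,0,0,20]]'
```

```text
[[ 0.4549379  -0.09199847  0.096     ]]
t: 9.93
tool_pos: [0.4575, -0.0949, 0.0703]
ee_rot: [0.949, 0.315, 0.002, 0.002]
contact_force: [-1.0, -2.8, 7.4]
finger_gap: 0.504
gripper_force: 40.1
t: 12.18
tool_pos: [0.4553, -0.0963, 0.0701]
ee_rot: [-0.19, 0.982, -0.003, -0.001]
contact_force: [-14.6, -13.3, 10.6]
finger_gap: 0.5
gripper_force: 42.9
```

```bash
python3 -m pendant '[[0,0,0,0,0,0,85],[0,0,0,0,0,0,85],[0,0,0,0,0,0,85],[0,0,-25,0,0,0,85],[0,0,-45,0,0,0,85],[0,0,0,0,0,0,85]]'
python3 - <<'E'
from h import *
goto(.4682,.123,.14)
o=manip.get_obs(); vial(grab_frame('wrist'),o)
E
```

```text
t: 12.92
tool_pos: [0.4574, -0.0942, 0.1409]
ee_rot: [-0.188, 0.982, -0.002, 0.002]
contact_force: [-0.6, 0.5, -0.7]
finger_gap: 0.994
gripper_force: 0.0
shift [-90.4 197.8   0.4] turn z None psi 111.7 j6 -138.0 t 12.925
pred [459. 305.] face 452 317 [71. 77.] blobs [([458.2, 323.3], 921)] ball r px 6.9
face at [0.4733 0.014  0.0526] ball offset [0.66 4.1 ] mm; turn a 67.0 b -136.0
```

```bash
python3 -m pendant '[[-22.6,49.5,0,0,0,0,85],[-22.6,49.5,0,0,0,0,85],[-22.6,49.5,0,0,0,0,85],[-22.6,49.5,0,0,0,-10,85],[0,0,0,0,0,-10,85],[0,0,0,0,0,-5,85],[0,0,0,0,0,0,85],[0,0,0,0,0,0,85]]'
python3 - <<'E'
from h import *
goto(.4682,.123,.07)
E
```

```text
t: 13.98
tool_pos: [0.4666, 0.1234, 0.1377]
ee_rot: [-0.395, 0.918, 0.0, -0.001]
contact_force: [-0.1, 0.1, 0.0]
finger_gap: 0.995
gripper_force: 0.0
shift [-0.8 -1.5 67.7] turn z None psi 136.6 j6 -136.0 t 13.975
```

```bash
python3 -m pendant '[[0,-1.5,34,0,0,0,85],[0,0,34,0,0,0,85],[0,0,0,0,0,0,85],[0,0,0,0,0,0,20],[0,0,0,0,0,0,20],[0,0,0,0,0,0,20],[0,0,0,0,0,0,20],[0,0,0,0,0,0,20]]' 40
python3 -m pendant '[[0,0,0,0,0,10,20],[0,0,0,0,0,10,20],[0,0,0,0,0,10,20],[0,0,0,0,0,10,20],[0,0,0,0,0,10,20],[0,0,0,0,0,10,20],[0,0,0,0,0,10,20],[0,0,0,0,0,10,20],[0,0,0,0,0,10,20],[0,0,0,0,0,10,20],[0,0,0,0,0,10,20],[0,0,0,0,0,10,20],[0,0,0,0,0,10,20],[0,0,0,0,0,10,20],[0,0,0,0,0,10,20],[0,0,0,0,0,10,20],[0,0,0,0,0,10,20],[0,0,0,0,0,10,20],[0,0,0,0,0,10,20],[0,0,0,0,0,10,20]]'
python3 -m pendant '[[0,0,0,0,0,10,20],[0,0,0,0,0,10,20],[0,0,0,0,0,10,20],[0,0,0,0,0,10,20],[0,0,0,0,0,10,20],[0,0,0,0,0,10,20],[0,0,0,0,0,10,20],[0,0,0,0,0,5,20],[0,0,0,0,0,0,20],[0,0,0,0,0,0,85],[0,0,0,0,0,0,85],[0,0,0,0,0,0,85],[0,0,-25,0,0,0,85],[0,0,-45,0,0,0,85],[0,0,0,0,0,0,85]]'
python3 - <<'E'
from h import *
goto(.4682,.123,.14,-3.3)
E
```

```text
t: 14.98
tool_pos: [0.4688, 0.1223, 0.0717]
ee_rot: [-0.396, 0.918, -0.001, 0.001]
contact_force: [-0.1, -1.6, 6.1]
finger_gap: 0.503
gripper_force: 39.8
t: 17.48
tool_pos: [0.4685, 0.1222, 0.0717]
ee_rot: [0.974, 0.228, 0.001, 0.001]
contact_force: [-1.9, -2.4, 7.3]
finger_gap: 0.502
gripper_force: 39.9
t: 19.35
tool_pos: [0.4693, 0.1226, 0.1429]
ee_rot: [0.913, -0.409, 0.003, -0.001]
contact_force: [0.1, 0.1, -1.3]
finger_gap: 0.995
gripper_force: 0.0
shift [-1.1  0.6  2.9] turn z 45.0 psi -138.3 j6 139.0 t 19.35
```

```bash
python3 -m pendant '[[11.3,35.8,0,0,0,0,85],[11.3,35.8,0,0,0,0,85],[0,0,0,0,0,0,85],[0,0,0,0,0,0,85],[0,0,0,0,0,0,85]]'
python3 - <<'E'
from h import *
o=manip.get_obs(); f=grab_frame('wrist'); save(f,'w_vial2'); vial(f,o); np.savez('v2',**f,**{k:o[k] for k in('ee_rot','tool_pos')})
E
```

```text
t: 19.98
tool_pos: [0.4298, 0.0585, 0.1401]
ee_rot: [0.913, -0.409, -0.0, -0.0]
contact_force: [0.6, 0.9, 0.5]
finger_gap: 0.996
gripper_force: 0.0
pred [327. 164.] face 321 150 [78. 83.] blobs [([319.4, 150.4], 207)] ball r px 7.8
face at [0.4711 0.0106 0.0526] ball offset [0.49 0.64] mm; turn a -10.0 b -41.0
```

View pics/w_vial2.png

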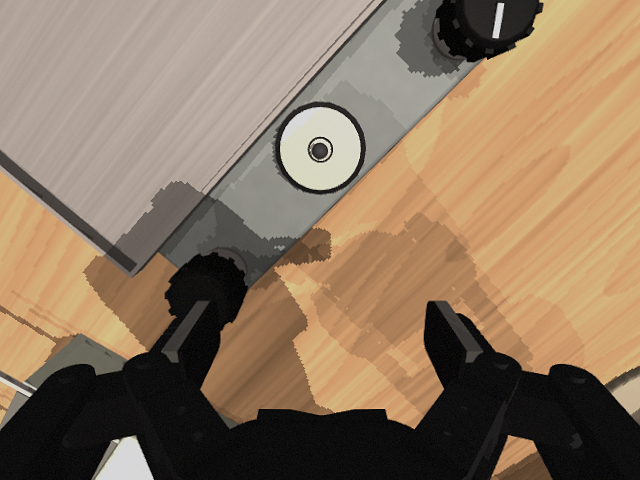

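The vial shows the ball at (320,150), well inside the ring, about 0.8 mm off centre. Now I'll verify the cover from the earlier top image and work out the switch move.

```bash
python3 - <<'E'
from h import *
f=grab_frame('top'); f['depth']=cv2.medianBlur(f['depth'],5); z=cloud(f)[...,2]
def box(u0,v0,u1,v1):
    m=np.zeros((480,640),bool); m[v0:v1,u0:u1]=1; return m
def meas(n,m,h):
    k,l,s,c=cv2.connectedComponentsWithStats(m.astype(np.uint8)); i=np.argmax(s[1:,4])+1
    ys,xs=np.where(l==i); q=ray(f,np.c_[xs,ys],h); r=cv2.minAreaRect(q[:,:2].astype(np.float32)*1000)
    print(n,s[i,4],c[i].round(1),'mean',q.mean(0).round(4)[:2],[np.round(a,1) for a in r])
meas('sw',box(140,250,215,300)&(z>.085),.106)
meas('rib',box(140,170,215,250)&(z>.082),.091)
meas('ind',box(140,170,215,300)&(z>.055),.07)
goto(.3875,.3285,.14,96)
E
```

```text
sw 192 [174.7 271.2] mean [0.3872 0.3279] [array([387.7, 327.3]), array([52.2, 17.1]), np.float64(2.8)]
rib 159 [172.7 221.3] mean [0.4982 0.3413] [array([498.2, 341.6]), array([13.4, 59.3]), np.float64(5.7)]
ind 4475 [176.9 252.1] mean [0.4323 0.3341] [array([435. , 334.5]), array([190.2, 121.2]), np.float64(6.1)]
shift [-2.295e+02 -1.483e+02  2.000e-01] turn z -54.2 psi -138.2 j6 130.0 t 20.075
```

```bash
python3 -m pendant '[[0,0,0,0,0,-10.6,85],[0,0,0,0,0,-10.6,85],[0,0,0,0,0,-10.6,85],[0,0,0,0,0,-10.6,85],[0,0,0,0,0,-10.6,85],[0,0,0,0,0,-10.6,85],[0,0,0,0,0,-10.6,85],[0,0,0,0,0,-10.6,85],[0,0,0,0,0,-10.6,85],[0,0,0,0,0,-10.6,85],[0,0,0,0,0,-10.6,85],[0,0,0,0,0,-10.6,85],[0,0,0,0,0,-10.6,85],[0,0,0,0,0,-10.6,85],[0,0,0,0,0,-10.6,85],[0,0,0,0,0,-10.6,85],[0,0,0,0,0,-10.6,85],[0,0,0,0,0,-10.6,85],[0,0,0,0,0,-10.6,85],[0,0,0,0,0,-10.6,85]]' >/dev/null; python3 -m pendant '[[0,0,-10,0,0,-10.6,85],[0,0,-10,0,0,-10.6,85],[0,0,0,0,0,0,85]]'
python3 - <<'E'
from h import *
o=manip.get_obs(); vial(grab_frame('wrist'),o)
goto(.3875,.3285,.16,96)
E
```

```text
t: 22.95
tool_pos: [0.4299, 0.0583, 0.1606]
ee_rot: [-0.042, 0.999, -0.0, 0.001]
contact_force: [0.1, -0.1, 0.1]
finger_gap: 0.995
gripper_force: 0.0
pred [262. 274.] face 257 284 [61. 67.] blobs [([257.0, 286.8], 143)] ball r px 6.6
face at [0.471  0.0106 0.0526] ball offset [0.42 1.02] mm; turn a 4.0 b -47.0
shift [1.970e+01 2.728e+02 2.000e-01] turn z -1.3 psi 94.7 j6 -103.0 t 23.0
```

```bash
python3 -m pendant '[[3.9,54.6,0,0,0,0,85],[3.9,54.6,0,0,0,0,85],[3.9,54.6,0,0,0,0,85],[3.9,54.6,0,0,0,0,85],[4.1,54.4,0,0,0,-1.3,85],[0,0,0,0,0,0,85],[0,0,40,0,0,0,85],[0,0,40,0,0,0,85],[0,0,0,0,0,0,85],[0,0,0,0,0,0,0],[0,0,0,0,0,0,0],[0,0,0,0,0,0,0],[0,0,0,0,0,0,0],[0,0,0,0,0,0,0],[0,0,0,0,0,0,0],[0,0,0,0,0,0,0]]' 30
```

```text
t: 25.0
tool_pos: [0.3867, 0.3289, 0.081]
ee_rot: [-0.054, 0.999, 0.001, 0.001]
contact_force: [-1.7, 2.9, 5.0]
finger_gap: 0.143
gripper_force: 33.5
```

```bash
python3 -m pendant '[[0,0,0,0,0,10,0],[0,0,0,0,0,10,0],[0,0,0,0,0,10,0],[0,0,0,0,0,10,0],[0,0,0,0,0,10,0],[0,0,0,0,0,10,0],[0,0,0,0,0,1,0],[0,0,0,0,0,0,0],[0,0,0,0,0,0,0]]'; python3 -m pendant '[[0,0,0,0,0,0,85],[0,0,0,0,0,0,85],[0,0,0,0,0,0,85],[0,0,-30,0,0,0,85],[0,0,-60,0,0,0,85],[0,0,0,0,0,0,85],[0,0,0,0,0,0,85]]'
python3 - <<'E'
from h import *
f=grab_frame('top'); np.savez('top2',**f)
f=grab_frame('wrist'); save(f,'w_sw')
E
```

```text
t: 26.12
tool_pos: [0.3867, 0.3292, 0.0811]
ee_rot: [0.46, 0.888, 0.001, 0.0]
contact_force: [-2.0, 6.2, 3.2]
finger_gap: 0.144
gripper_force: 34.8
t: 27.0
tool_pos: [0.3862, 0.3279, 0.1697]
ee_rot: [0.46, 0.888, -0.0, -0.0]
contact_force: [-0.4, -0.5, -0.1]
finger_gap: 0.995
gripper_force: 0.0
```

View pics/w_sw.png

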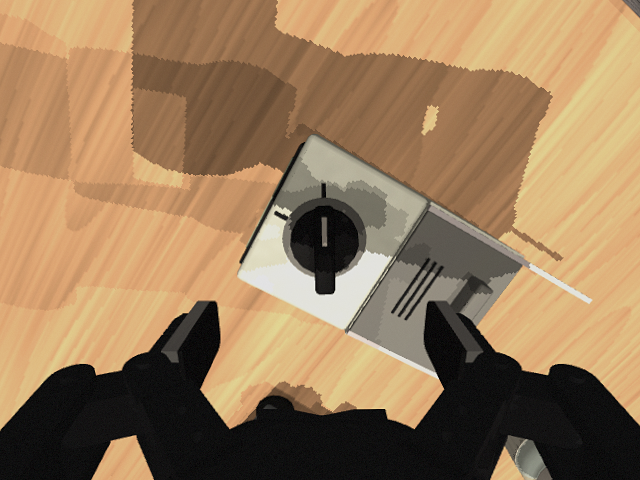

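The switch pointer lies along the mark at (323,188), so it is on. The cover is shut. Next come the tools, starting with the pliers.

```bash
python3 -c "
from h import *
goto(.571,-.373,.2,90)"
```

```text
shift [-679.3 -252.9  -30.5] turn z -54.8 psi 35.2 j6 -8.0 t 27.1
```

```bash
cat >> h.py <<'E'
def tool(kind,xy,save_as=None,rad=.11):
    """pose of the tool near xy from the wrist depth: prints grasp centre/axis and keeps the blob's outline"""
    o=manip.get_obs(); f=grab_frame('wrist'); f['depth']=cv2.medianBlur(f['depth'],3)
    if save_as: save(f,save_as)
    P=cloud(f,o); near=np.hypot(P[...,0]-xy[0],P[...,1]-xy[1])<rad; z=P[...,2]; z0=np.median(z[near])
    m=(near&(z>z0+.0035)&(z<z0+.05)&(f['depth']>.1)).astype(np.uint8); m=cv2.morphologyEx(m,cv2.MORPH_OPEN,np.ones((3,3)))
    k,l,s,c=cv2.connectedComponentsWithStats(m)
    for i in np.argsort(-s[1:,4])[:3]+1:
        q=P[l==i]; r=cv2.minAreaRect(q[:,:2].astype(np.float32)*1000); e,v=np.linalg.eigh(np.cov(q[:,:2].T)); a=v[:,1]*np.sign(v[0,1]); b=np.array([-a[1],a[0]])
        mid=q[:,:2].mean(0); t=(q[:,:2]-mid)@a; w=(q[:,:2]-mid)@b
        print(kind,s[i,4],'px',c[i].round(0),'z0',z0.round(4),'top',np.percentile(q[:,2],98).round(4),'mean',mid.round(4),'axis deg',np.degrees(np.arctan2(a[1],a[0])).round(1),'len',t.min().round(3),t.max().round(3))
        for t0 in np.linspace(t.min()+.008,t.max()-.008,9):
            k_=abs(t-t0)<.004; cc=mid+a*t0+b*(w[k_].min()+w[k_].max())/2
            print('   s=%.3f centre %s width %.3f'%(t0-(t.min()+t.max())/2,cc.round(4),np.ptp(w[k_])))
E
python3 -m pendant '[[-56.6,-21.1,-2.5,0,0,0,85],[-56.6,-21.1,-2.5,0,0,0,85],[-56.6,-21.1,-2.5,0,0,0,85],[-56.6,-21.1,-2.5,0,0,0,85],[-56.6,-21.1,-2.5,0,0,0,85],[-56.6,-21.1,-2.5,0,0,0,85],[-56.6,-21.1,-2.5,0,0,0,85],[-56.6,-21.1,-2.5,0,0,0,85],[-56.6,-21.1,-2.5,0,0,0,85],[-56.6,-21.1,-2.5,0,0,0,85],[-56.6,-21.1,-2.5,0,0,0,85],[-56.6,-21.1,-2.5,0,0,0,85],[0,0,0,0,0,-9.1,85],[0,0,0,0,0,-9.1,85],[0,0,0,0,0,-9.1,85],[0,0,0,0,0,-9.1,85],[0,0,0,0,0,-9.1,85],[0,0,0,0,0,-9.1,85],[0,0,0,0,0,0,85],[0,0,0,0,0,0,85]]'
python3 -c "
from h import *
tool('pliers',(.571,-.373),'w_pl'); goto(.571,-.373,.2)"
```

```text
t: 29.6
tool_pos: [0.5711, -0.3728, 0.1995]
ee_rot: [0.003, 1.0, 0.0, -0.0]
contact_force: [0.2, -0.1, 0.6]
finger_gap: 0.993
gripper_force: 0.0
shift [ 0.2 -0.2 -0.3] turn z None psi 89.7 j6 -133.0 t 29.65
```

View pics/w_pl.png

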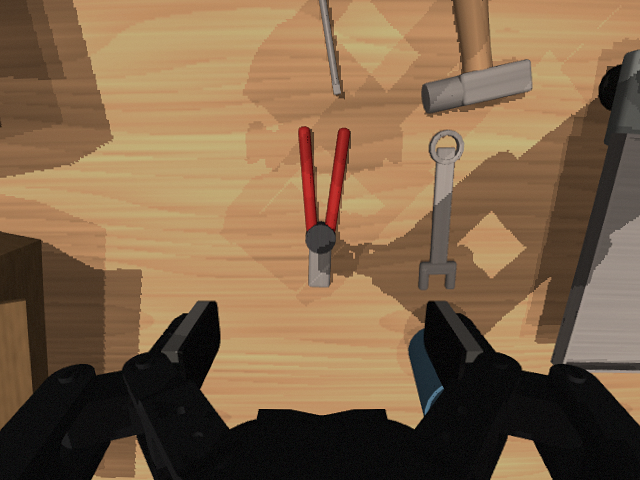

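The wrist view shows the pliers with their pivot at (320,238), handle ends at (304,130) and (343,131), and jaws at (319,285). The wrench runs from its ring at (446,148) to its jaws at (437,280). The depth filter returned nothing, so I'll check that.

```bash
python3 - <<'E'
from h import *
o=manip.get_obs(); f=grab_frame('wrist'); np.savez('w3',**f,**{k:o[k] for k in('ee_rot','tool_pos')})
d=f['depth']; print(d.dtype,d.min(),d.max(),np.median(d),(d==0).mean(),d[238,320],d[180,200])
P=cloud(f,o); print(P[238,320],P[180,200],P[280,250])
print(ray(f,[(320,238),(304,130),(343,131),(319,285)],.008,o).round(4)); hsv=cv2.cvtColor(f['image'],cv2.COLOR_RGB2HSV); print(hsv[180,307],hsv[200,440],hsv[60,480],hsv[85,430])
E
```

```text
float32 0.0 0.45750254 0.32358426 0.003932291666666666 0.33985582 0.34078243
[ 0.59354096 -0.37556383  0.01723105] [ 5.39586867e-01 -4.91204800e-01  3.94886113e-05] [ 0.64492948 -0.44970226 -0.0013576 ]
[[ 0.5963 -0.3756  0.008 ]
 [ 0.4942 -0.3894  0.008 ]
 [ 0.4953 -0.3541  0.008 ]
 [ 0.6467 -0.377   0.008 ]]
[  1 197 188] [ 13  36 161] [ 14 123 188] [ 13  36 112]
```

```bash
python3 - <<'E'
from h import *
f=dict(np.load('w3.npz')); d=cv2.medianBlur(f['depth'],3); print(d[238,320]); f['depth']=d
P=cloud(f,f); near=np.hypot(P[...,0]-.571,P[...,1]+.373)<.11; z=P[...,2]; print(near.sum(),np.median(z[near]),(near&(z>.0035)).sum(), P[238,320])
E
```

```text
0.34081244
100119 0.2639245024082029 65536 [ 0.59381683 -0.37556982  0.01631506]
```

```bash
sed -i "s/<rad; z=P\[...,2\]; z0/<rad; z=P[...,2]; near\&=z<.06; z0/" h.py; python3 -c "
from h import *
tool('pliers',(.571,-.373),rad=.1)"
```

```text
pliers 3900 px [321. 206.] z0 0.0004 top 0.0166 mean [ 0.5649 -0.3743] axis deg -2.2 len -0.073 0.081
   s=-0.069 centre [ 0.4995 -0.3718] width 0.047
   s=-0.052 centre [ 0.5168 -0.372 ] width 0.043
   s=-0.035 centre [ 0.5342 -0.373 ] width 0.040
   s=-0.017 centre [ 0.5515 -0.3736] width 0.036
   s=0.000 centre [ 0.5688 -0.3745] width 0.033
   s=0.017 centre [ 0.5862 -0.3751] width 0.028
   s=0.035 centre [ 0.6035 -0.3758] width 0.027
   s=0.052 centre [ 0.6209 -0.3762] width 0.021
   s=0.069 centre [ 0.6382 -0.3774] width 0.021
```

```bash
python3 -m pendant '[[2.1,-1.7,60,0,0,2,60],[0,0,60,0,0,0,60],[0,0,50,0,0,0,60],[0,0,26,0,0,0,60],[0,0,0,0,0,0,60],[0,0,0,0,0,0,60],[0,0,0,0,0,0,0],[0,0,0,0,0,0,0],[0,0,0,0,0,0,0],[0,0,0,0,0,0,0],[0,0,0,0,0,0,0],[0,0,0,0,0,0,0]]' 70
python3 -m pendant '[[0,0,-30,0,0,0,0],[0,0,-60,0,0,0,0],[0,0,-60,0,0,0,0],[0,0,0,0,0,0,0],[0,0,0,0,0,0,0]]'
python3 -c "
from h import *
YAWd=-3.3
def plat(x,y): c,s=np.cos(YAW),np.sin(YAW); return .612+c*x-s*y,.0057+s*x+c*y
print(plat(0,100)); x,y=plat(0,100); goto(x,y,.17,86.7)"
```

```text
t: 31.25
tool_pos: [0.5696, -0.3749, 0.0064]
ee_rot: [0.019, 1.0, -0.001, 0.001]
contact_force: [-1.4, 1.3, 6.8]
finger_gap: 0.354
gripper_force: 68.2
t: 31.88
tool_pos: [0.5687, -0.3741, 0.1535]
ee_rot: [0.019, 1.0, 0.001, -0.001]
contact_force: [-0.4, -0.4, -2.9]
finger_gap: 0.354
gripper_force: 69.6
(np.float64(6.3684026959567275), np.float64(99.83988166140284))
shift [-1.951400e+03  1.003626e+05  8.270000e+01] turn z 1.1 psi 87.8 j6 -131.0 t 31.875
```

```bash
cat >> h.py <<'E'
def plat(x,y): c,s=np.cos(YAW),np.sin(YAW); return .612+(c*x-s*y)/1000,.0057+(s*x+c*y)/1000
E
python3 -c "
from h import *
x,y=plat(0,100); print(x,y);goto(x,y,.1535,86.7)"
```

```text
0.6177564026959567 0.10553418166140284
shift [-30.7 481.1   0.5] turn z 1.1 psi 87.8 j6 -131.0 t 31.875
```

```bash
python3 -m pendant '[[-3.4,53.5,0,0,0,0,0],[-3.4,53.5,0,0,0,0,0],[-3.4,53.5,0,0,0,0,0],[-3.4,53.5,0,0,0,0,0],[-3.4,53.5,0,0,0,0,0],[-3.4,53.5,0,0,0,0,0],[-3.4,53.5,0,0,0,0,0],[-3.4,53.5,0,0,0,0,0],[-3.4,53.5,0,0,0,1,0],[0,0,0,0,0,0,0],[0,0,45,0,0,0,0],[0,0,37,0,0,0,0],[0,0,0,0,0,0,0]]'
python3 -c "
from h import *
x,y=plat(0,100); goto(x,y,.061,86.7)"
```

```text
t: 33.5
tool_pos: [0.616, 0.1048, 0.0686]
ee_rot: [0.028, 1.0, -0.0, -0.004]
contact_force: [-0.2, 0.8, -1.9]
finger_gap: 0.356
gripper_force: 69.8
shift [-1.8  0.9  7.6] turn z 0.1 psi 86.8 j6 -88.0 t 33.5
```

```bash
python3 -m pendant '[[0,0,3,0,0,0,0],[0,0,3,0,0,0,0],[0,0,0,0,0,0,0]]';  python3 -m pendant '[[0,0,0,0,0,0,50],[0,0,0,0,0,0,50],[0,0,0,0,0,0,50],[0,0,-10,0,0,0,50],[0,0,-60,0,0,0,50],[0,0,-60,0,0,0,50]]'
python3 -c "
from h import *
tool('onpan',plat(0,100),'pl1',rad=.1); goto(.58,-.252,.19,90)
f=grab_frame('top');save(f,'top3')"
```

```text
t: 33.88
tool_pos: [0.6184, 0.1054, 0.067]
ee_rot: [0.028, 1.0, -0.0, 0.001]
contact_force: [0.3, -0.5, -1.7]
finger_gap: 0.353
gripper_force: 69.8
t: 34.62
tool_pos: [0.6179, 0.1055, 0.1985]
ee_rot: [0.028, 1.0, 0.0, -0.0]
contact_force: [0.9, -0.5, 0.4]
finger_gap: 0.587
gripper_force: 0.0
shift [  20.9 -359.3   17.4] turn z -3.2 psi 86.8 j6 -88.0 t 34.675
```

View pics/top3.png

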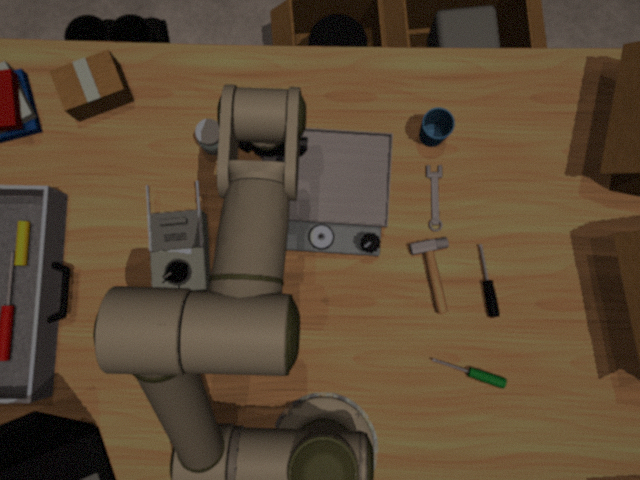

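The top view shows the wrench, hammer and driver unmoved, with the arm over the pan. Next is the wrench.

```bash
sed -i 's/near&=z<.06/near\&=z<zmax/; s/rad=.11):/rad=.11,zmax=.06):/' h.py; python3 -m pendant '[[3,-51.3,0,0,0,0,60],[3,-51.3,0,0,0,0,60],[3,-51.3,0,0,0,0,60],[3,-51.3,0,0,0,0,60],[3,-51.3,0,0,0,0,60],[3,-51.3,0,0,0,0,60],[3,-51.3,0,0,0,0,60],[0,0,0,0,0,0,60],[0,0,0,0,0,0,60]]'
python3 -c "
from h import *
tool('wrench',(.58,-.252),'w_wr',rad=.1); goto(.578,-.252,.0,90)"
```

```text
t: 35.85
tool_pos: [0.5772, -0.2514, 0.1964]
ee_rot: [0.028, 1.0, 0.0, 0.0]
contact_force: [-0.2, 0.4, 0.0]
finger_gap: 0.701
gripper_force: 0.0
wrench 3299 px [317. 208.] z0 0.0003 top 0.0086 mean [ 0.5734 -0.2566] axis deg 1.2 len -0.079 0.08
   s=-0.072 centre [ 0.5019 -0.2578] width 0.030
   s=-0.054 centre [ 0.5198 -0.258 ] width 0.027
   s=-0.036 centre [ 0.5377 -0.2575] width 0.017
   s=-0.018 centre [ 0.5557 -0.2573] width 0.017
   s=0.000 centre [ 0.5736 -0.2565] width 0.017
   s=0.018 centre [ 0.5915 -0.2563] width 0.017
   s=0.036 centre [ 0.6094 -0.256 ] width 0.016
   s=0.054 centre [ 0.6273 -0.2556] width 0.038
   s=0.072 centre [ 0.6453 -0.2553] width 0.038
shift [ -0.7  -1.2 196.5] turn z -3.1 psi 86.9 j6 -121.0 t 35.9
```

```bash
python3 -m pendant '[[2.9,-5.3,30,0,0,0,40],[0,0,50,0,0,-4.3,40],[0,0,50,0,0,0,40],[0,0,45,0,0,0,40],[0,0,15,0,0,0,40],[0,0,0,0,0,0,40]]' 60
python3 -c "
from h import *
goto(.574,-.2565,.002,91.2)"
```

```text
t: 36.65
tool_pos: [0.5744, -0.2564, 0.0067]
ee_rot: [-0.01, 1.0, 0.0, -0.0]
contact_force: [-0.0, 0.5, 0.6]
finger_gap: 0.468
gripper_force: 0.0
shift [ 0.4 -0.1  4.7] turn z -0.0 psi 91.2 j6 -126.0 t 36.65
```

```bash
python3 -m pendant '[[0,0,4.5,0,0,0,40],[0,0,0,0,0,0,0],[0,0,0,0,0,0,0],[0,0,0,0,0,0,0],[0,0,0,0,0,0,0],[0,0,0,0,0,0,0]]' 60
python3 -m pendant '[[0,0,-30,0,0,0,0],[0,0,-60,0,0,0,0],[0,0,-60,0,0,0,0],[0,0,0,0,0,0,0],[0,0,0,0,0,0,0]]'
python3 -c "
from h import *
x,y=plat(0,45); goto(x,y,.155,86.7)"
```

```text
t: 37.4
tool_pos: [0.5744, -0.2572, 0.0031]
ee_rot: [-0.01, 1.0, -0.0, 0.001]
contact_force: [-1.1, 1.5, 6.5]
finger_gap: 0.168
gripper_force: 58.7
t: 38.02
tool_pos: [0.5734, -0.2567, 0.151]
ee_rot: [-0.01, 1.0, 0.0, -0.001]
contact_force: [-0.2, -0.9, -3.0]
finger_gap: 0.166
gripper_force: 59.0
shift [-47.1 306.5  -3.8] turn z 4.4 psi 91.1 j6 -126.0 t 38.025
```

```bash
python3 -m pendant '[[-7.9,51.1,0,0,0,0,0],[-7.9,51.1,0,0,0,0,0],[-7.9,51.1,0,0,0,0,0],[-7.9,51.1,0,0,0,0,0],[-7.9,51.1,0,0,0,0,0],[-7.9,51.1,0,0,0,0,0],[0,0,0,0,0,4.4,0],[0,0,0,0,0,0,0],[0,0,40,0,0,0,0],[0,0,40,0,0,0,0],[0,0,7,0,0,0,0],[0,0,0,0,0,0,0]]'
python3 -c "
from h import *
x,y=plat(0,45); goto(x,y,.058,86.7)"
```

```text
t: 39.52
tool_pos: [0.6157, 0.05, 0.0651]
ee_rot: [0.029, 1.0, -0.0, -0.0]
contact_force: [-0.9, -0.0, -1.4]
finger_gap: 0.162
gripper_force: 59.1
shift [1.2 0.6 7.1] turn z 0.0 psi 86.7 j6 -93.0 t 39.525
```

Gap unchanged, so the wrench is still held. I'll lower it, release and move on to the driver.

```bash
python3 -m pendant '[[0,0,3,0,0,0,0],[0,0,3,0,0,0,0],[0,0,0,0,0,0,0]]'; python3 -m pendant '[[0,0,0,0,0,0,30],[0,0,0,0,0,0,30],[0,0,0,0,0,0,30],[0,0,-10,0,0,0,30],[0,0,-60,0,0,0,30],[0,0,-60,0,0,0,30],[0,0,0,0,0,0,30]]'
python3 -c "
from h import *
tool('onpan',plat(0,60),'pan1',rad=.13,zmax=.1); goto(.352,-.378,.2,99.5)"
```

```text
t: 39.9
tool_pos: [0.6155, 0.0504, 0.0591]
ee_rot: [0.029, 1.0, -0.0, 0.0]
contact_force: [0.2, 0.4, -1.6]
finger_gap: 0.167
gripper_force: 59.1
t: 40.78
tool_pos: [0.6173, 0.0503, 0.1947]
ee_rot: [0.029, 1.0, -0.0, 0.005]
contact_force: [0.7, 0.6, -1.2]
finger_gap: 0.352
gripper_force: 0.0
onpan 5554 px [391. 212.] z0 0.0542 top 0.0702 mean [0.6079 0.1042] axis deg -2.8 len -0.069 0.086
   s=-0.069 centre [0.5475 0.1078] width 0.046
   s=-0.052 centre [0.5647 0.1072] width 0.044
   s=-0.035 centre [0.582  0.1062] width 0.040
   s=-0.017 centre [0.5992 0.1054] width 0.037
   s=0.000 centre [0.6165 0.1041] width 0.033
   s=0.017 centre [0.6337 0.1031] width 0.030
   s=0.035 centre [0.651  0.1025] width 0.028
   s=0.052 centre [0.6682 0.1012] width 0.022
   s=0.069 centre [0.6857 0.1061] width 0.010
onpan 4614 px [322. 219.] z0 0.0542 top 0.0624 mean [0.613  0.0492] axis deg -2.9 len -0.078 0.082
   s=-0.072 centre [0.5431 0.0527] width 0.030
   s=-0.054 centre [0.561  0.0517] width 0.027
   s=-0.036 centre [0.579  0.0511] width 0.016
   s=-0.018 centre [0.5969 0.05  ] width 0.017
   s=0.000 centre [0.6148 0.0494] width 0.016
   s=0.018 centre [0.6328 0.0484] width 0.017
   s=0.036 centre [0.6507 0.047 ] width 0.016
   s=0.054 centre [0.6686 0.0464] width 0.038
   s=0.072 centre [0.6866 0.0453] width 0.037
onpan 1702 px [448. 206.] z0 0.0542 top 0.0661 mean [0.6079 0.1495] axis deg -3.0 len -0.089 0.112
   s=-0.093 centre [0.5274 0.1542] width 0.003
   s=-0.069 centre [0.5505 0.153 ] width 0.004
   s=-0.046 centre [0.5736 0.152 ] width 0.004
   s=-0.023 centre [0.5967 0.1505] width 0.004
   s=-0.000 centre [0.6198 0.1496] width 0.003
   s=0.023 centre [0.6429 0.1485] width 0.003
   s=0.046 centre [0.666  0.1472] width 0.003
   s=0.069 centre [0.6891 0.1457] width 0.003
   s=0.093 centre [0.7122 0.1444] width 0.003
shift [ 239.  -442.9   -9.6] turn z -12.8 psi 86.7 j6 -93.0 t 40.825
```

View pics/pan1.png

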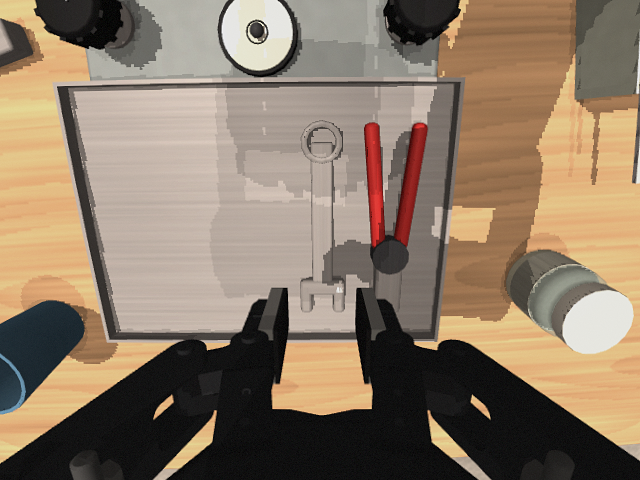

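The pan view shows the wrench (322,215) and pliers (391,210) lying flat inside the rim, with the ball still inside the ring at (258,31). Next is the driver.

```bash
python3 -m pendant '[[26.6,-49.2,0,0,0,0,60],[26.6,-49.2,0,0,0,0,60],[26.6,-49.2,0,0,0,0,60],[26.6,-49.2,0,0,0,0,60],[26.6,-49.2,0,0,0,0,60],[26.6,-49.2,0,0,0,0,60],[26.6,-49.2,0,0,0,0,60],[26.6,-49.2,0,0,0,0,60],[26.6,-49.2,0,0,0,0,60],[0,0,0,0,0,0,60],[0,0,0,0,0,0,60]]'
python3 -c "
from h import *
tool('driver',(.38,-.372),'w_dr',rad=.1); goto(.348,-.378,.003,90)"
```

```text
t: 42.2
tool_pos: [0.3509, -0.3772, 0.188]
ee_rot: [0.029, 1.0, 0.001, -0.0]
contact_force: [-0.1, -0.7, -0.9]
finger_gap: 0.703
gripper_force: 0.0
driver 3059 px [320. 216.] z0 0.0003 top 0.0261 mean [ 0.3489 -0.379 ] axis deg 9.5 len -0.053 0.116
   s=-0.077 centre [ 0.3045 -0.3869] width 0.025
   s=-0.057 centre [ 0.3234 -0.3837] width 0.025
   s=-0.038 centre [ 0.3423 -0.3804] width 0.025
   s=-0.019 centre [ 0.3611 -0.3772] width 0.024
   s=-0.000 centre [ 0.38  -0.374] width 0.023
   s=0.019 centre [ 0.3989 -0.371 ] width 0.006
   s=0.038 centre [ 0.4178 -0.3678] width 0.006
   s=0.057 centre [ 0.4367 -0.3645] width 0.006
   s=0.077 centre [ 0.4555 -0.3611] width 0.006
shift [  3.1  -1.6 185.3] turn z -3.2 psi 86.8 j6 -147.0 t 42.25
```

```bash
python3 -m pendant '[[4.3,-2.7,20,0,0,-5,55],[0,0,50,0,0,-5,55],[0,0,50,0,0,0,55],[0,0,45,0,0,0,55],[0,0,21,0,0,0,55],[0,0,0,0,0,0,55],[0,0,0,0,0,0,0],[0,0,0,0,0,0,0],[0,0,0,0,0,0,0],[0,0,0,0,0,0,0],[0,0,0,0,0,0,0],[0,0,0,0,0,0,0]]' 60
python3 -m pendant '[[0,0,-30,0,0,0,0],[0,0,-60,0,0,0,0],[0,0,-60,0,0,0,0],[0,0,0,0,0,0,0],[0,0,0,0,0,0,0]]'
python3 -c "
from h import *
x,y=plat(-34,-3); goto(x,y,.155,86.7)"
```

```text
t: 43.75
tool_pos: [0.3471, -0.3806, 0.0042]
ee_rot: [-0.058, 0.998, -0.001, 0.001]
contact_force: [1.0, 1.9, 5.4]
finger_gap: 0.266
gripper_force: 58.5
t: 44.38
tool_pos: [0.3463, -0.3799, 0.1526]
ee_rot: [-0.059, 0.998, 0.0, -0.0]
contact_force: [-0.5, -0.8, -1.1]
finger_gap: 0.266
gripper_force: 59.2
shift [-274.9  354.8   -2.3] turn z 10.0 psi 96.7 j6 -158.0 t 44.375
```

```bash
python3 -m pendant '[[-34.4,44.3,0,0,0,0,0],[-34.4,44.3,0,0,0,0,0],[-34.4,44.3,0,0,0,0,0],[-34.4,44.3,0,0,0,0,0],[-34.4,44.3,0,0,0,0,0],[-34.4,44.3,0,0,0,0,0],[-34.4,44.3,0,0,0,0,0],[-34.2,44.5,0,0,0,0,0],[0,0,0,0,0,10,0],[0,0,0,0,0,0,0]]'
python3 -c "
from h import *
tool('held',plat(0,-3),None,rad=.1,zmax=.19)
x,y=plat(-34,-3); goto(x,y,.060,86.7)"
```

```text
t: 45.62
tool_pos: [0.5777, 0.0045, 0.1511]
ee_rot: [0.028, 1.0, 0.0, -0.002]
contact_force: [-0.0, 0.4, -1.0]
finger_gap: 0.271
gripper_force: 59.3
held 5359 px [428. 278.] z0 0.0546 top 0.0698 mean [0.6056 0.0772] axis deg 0.0 len -0.049 0.058
   s=-0.045 centre [0.5644 0.0743] width 0.036
   s=-0.034 centre [0.5757 0.0752] width 0.042
   s=-0.023 centre [0.5871 0.077 ] width 0.040
   s=-0.011 centre [0.5984 0.0792] width 0.038
   s=0.000 centre [0.6098 0.0785] width 0.038
   s=0.011 centre [0.6211 0.0785] width 0.039
   s=0.023 centre [0.6325 0.0799] width 0.042
   s=0.034 centre [0.6438 0.0781] width 0.040
   s=0.045 centre [0.6552 0.0764] width 0.036
shift [-0.4  0.7 91.5] turn z 0.2 psi 86.9 j6 -98.0 t 45.675
```

```bash
python3 -m pendant '[[0,0,45,0,0,0,0],[0,0,40,0,0,0,0],[0,0,6,0,0,0,0],[0,0,0,0,0,0,0],[0,0,0,0,0,0,0]]'; python3 -m pendant '[[0,0,0,0,0,0,36],[0,0,0,0,0,0,36],[0,0,0,0,0,0,36],[0,0,-10,0,0,0,36],[0,0,-60,0,0,0,36],[0,0,-60,0,0,0,36],[0,0,0,0,0,0,36]]'
python3 -c "
from h import *
tool('onpan',plat(0,0),None,rad=.1,zmax=.1); goto(.43,-.237,.2,90)"
```

```text
t: 46.3
tool_pos: [0.5791, 0.0036, 0.0635]
ee_rot: [0.029, 1.0, -0.0, 0.001]
contact_force: [0.2, -0.1, -0.6]
finger_gap: 0.27
gripper_force: 59.3
t: 47.18
tool_pos: [0.58, 0.0037, 0.1973]
ee_rot: [0.029, 1.0, -0.001, 0.005]
contact_force: [0.0, 0.1, -0.3]
finger_gap: 0.421
gripper_force: 0.0
onpan 4187 px [415. 251.] z0 0.0543 top 0.0698 mean [0.6057 0.0786] axis deg 2.3 len -0.053 0.062
   s=-0.050 centre [0.5605 0.0752] width 0.035
   s=-0.037 centre [0.5729 0.0751] width 0.042
   s=-0.025 centre [0.5853 0.0765] width 0.040
   s=-0.012 centre [0.5977 0.0787] width 0.037
   s=0.000 centre [0.6101 0.0787] width 0.038
   s=0.012 centre [0.6226 0.0787] width 0.040
   s=0.025 centre [0.635  0.0808] width 0.045
   s=0.037 centre [0.6475 0.0793] width 0.042
   s=0.050 centre [0.6598 0.0813] width 0.027
onpan 3984 px [322. 228.] z0 0.0543 top 0.08 mean [0.5794 0.0029] axis deg -3.6 len -0.052 0.118
   s=-0.077 centre [0.536  0.0054] width 0.025
   s=-0.057 centre [0.5551 0.0049] width 0.025
   s=-0.038 centre [0.5742 0.0034] width 0.024
   s=-0.019 centre [0.5934 0.0023] width 0.023
   s=0.000 centre [0.6125 0.0007] width 0.023
   s=0.019 centre [ 6.316e-01 -3.000e-04] width 0.005
   s=0.038 centre [ 0.6507 -0.0014] width 0.005
   s=0.057 centre [ 0.6699 -0.0025] width 0.005
   s=0.077 centre [ 0.689 -0.004] width 0.006
shift [ 134.8 -249.    -6.2] turn z -3.3 psi 86.7 j6 -98.0 t 47.225
```

```bash
python3 -m pendant '[[27,-49.8,0,0,0,0,60],[27,-49.8,0,0,0,0,60],[27,-49.8,0,0,0,0,60],[27,-49.8,0,0,0,0,60],[27,-49.8,0,0,0,0,60],[0,0,0,0,0,0,60],[0,0,0,0,0,0,60]]'
python3 -c "
from h import *
tool('hammer',(.40,-.243),'w_ham',rad=.115); goto(.43,-.24,.003,90)"
```

```text
t: 48.1
tool_pos: [0.429, -0.2364, 0.1911]
ee_rot: [0.029, 1.0, 0.001, -0.001]
contact_force: [0.1, 0.5, 0.1]
finger_gap: 0.699
gripper_force: 0.0
hammer 7556 px [306. 186.] z0 0.0004 top 0.0266 mean [ 0.4013 -0.249 ] axis deg 11.2 len -0.099 0.071
   s=-0.077 centre [ 0.3121 -0.2681] width 0.024
   s=-0.058 centre [ 0.3309 -0.2642] width 0.025
   s=-0.039 centre [ 0.3497 -0.26  ] width 0.025
   s=-0.019 centre [ 0.3686 -0.2558] width 0.025
   s=0.000 centre [ 0.3874 -0.2517] width 0.025
   s=0.019 centre [ 0.4062 -0.2476] width 0.024
   s=0.039 centre [ 0.425  -0.2435] width 0.023
   s=0.058 centre [ 0.4446 -0.243 ] width 0.087
   s=0.077 centre [ 0.4634 -0.2391] width 0.088
shift [ -1.1  -4.1 188.3] turn z -3.2 psi 86.8 j6 -129.0 t 48.15
```

View pics/w_ham.png

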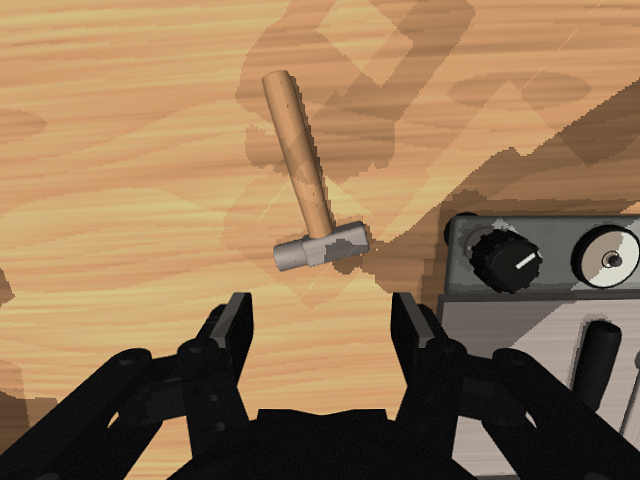

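The hammer handle runs from (275,72) to (322,235), with the head at (322,248). The grip point at hammer x = 34 mm is about (.420,-.2445), with the axis at 12.3°.

```bash
python3 -m pendant '[[8.5,-8.6,20,0,0,-7.7,55],[0,0,50,0,0,-7.7,55],[0,0,50,0,0,0,55],[0,0,47,0,0,0,55],[0,0,22,0,0,0,55],[0,0,0,0,0,0,55],[0,0,0,0,0,0,0],[0,0,0,0,0,0,0],[0,0,0,0,0,0,0],[0,0,0,0,0,0,0],[0,0,0,0,0,0,0],[0,0,0,0,0,0,0]]' 90
python3 -m pendant '[[0,0,-30,0,0,0,0],[0,0,-60,0,0,0,0],[0,0,-60,0,0,0,0],[0,0,0,0,0,0,0],[0,0,0,0,0,0,0]]'
python3 -c "
from h import *
x,y=plat(34,-75); goto(x,y,.155,86.7)"
```

```text
t: 49.65
tool_pos: [0.4208, -0.2449, 0.0044]
ee_rot: [-0.106, 0.994, -0.001, 0.001]
contact_force: [0.2, 2.7, 8.3]
finger_gap: 0.258
gripper_force: 87.9
t: 50.28
tool_pos: [0.4196, -0.2443, 0.1523]
ee_rot: [-0.106, 0.994, 0.0, -0.0]
contact_force: [0.6, 1.0, -4.1]
finger_gap: 0.257
gripper_force: 89.7
shift [-253.4  122.8   -2.8] turn z 15.4 psi 102.1 j6 -146.0 t 50.275
```

```bash
python3 -m pendant '[[-42.2,20.5,0,0,0,0,0],[-42.2,20.5,0,0,0,0,0],[-42.2,20.5,0,0,0,0,0],[-42.2,20.5,0,0,0,0,0],[-42.2,20.5,0,0,0,0,0],[-42.2,20.5,0,0,0,0,0],[0,0,0,0,0,7.7,0],[0,0,0,0,0,7.7,0],[0,0,0,0,0,0,0]]'
python3 -c "
from h import *
x,y=plat(34,-75); goto(x,y,.060,86.7)"
```

```text
t: 51.4
tool_pos: [0.6412, -0.0713, 0.1504]
ee_rot: [0.028, 1.0, 0.001, -0.002]
contact_force: [0.7, 0.6, -4.2]
finger_gap: 0.258
gripper_force: 89.4
shift [-0.8  0.1 90.4] turn z 0.1 psi 86.8 j6 -104.0 t 51.4
```

```bash
python3 -m pendant '[[0,0,45,0,0,0,0],[0,0,40,0,0,0,0],[0,0,5,0,0,0,0],[0,0,0,0,0,0,0],[0,0,0,0,0,0,0]]'; python3 -m pendant '[[0,0,0,0,0,0,38],[0,0,0,0,0,0,38],[0,0,0,0,0,0,38],[0,0,-10,0,0,0,38],[0,0,-60,0,0,0,38],[0,0,-60,0,0,0,38],[20,0,-40,0,0,0,38],[60,20,0,0,0,0,38],[60,20,0,0,0,0,38],[0,0,0,0,0,0,38],[0,0,0,0,0,0,38],[0,0,0,0,0,0,38],[0,0,0,0,0,0,38],[0,0,0,0,0,0,38]]'
python3 -c "
from h import *
o=manip.get_obs(); f=grab_frame('wrist'); save(f,'fin'); vial(f,o); f=grab_frame('scene'); save(f,'fin_s')"
```

```text
t: 52.02
tool_pos: [0.6427, -0.0718, 0.0644]
ee_rot: [0.028, 1.0, -0.0, 0.001]
contact_force: [0.3, 0.8, -4.3]
finger_gap: 0.256
gripper_force: 89.3
t: 53.78
tool_pos: [0.5063, -0.0244, 0.2326]
ee_rot: [0.029, 1.0, 0.0, -0.0]
contact_force: [0.4, -0.0, -0.4]
finger_gap: 0.447
gripper_force: 0.0
pred [363. 166.] face 360 175 [56. 57.] blobs [([360.8, 176.5], 90)] ball r px 5.6
face at [0.4707 0.0108 0.0526] ball offset [0.67 0.55] mm; turn a -21.0 b -49.0
```

View pics/fin_s.png

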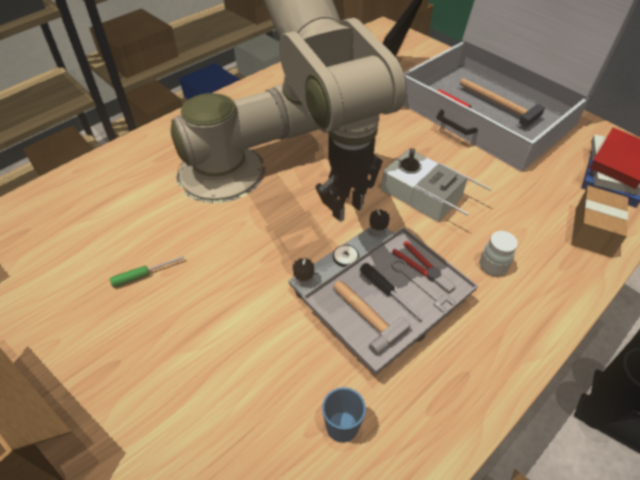

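View pics/fin.png

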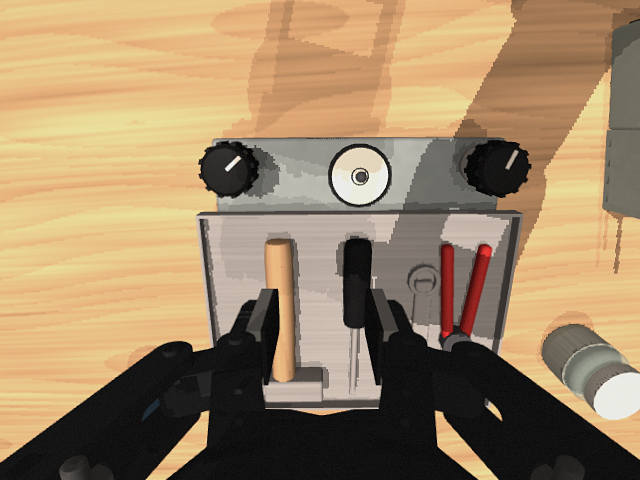

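The scene view shows all four tools inside the pan around (390,290), the cover shut, the switch on and the cup and jar where they started. The wrist view shows the ball inside the ring at (360,176), so I'm handing in.

```bash
python3 -c "
from station import manip
print(manip.finish_job())"
```

```text
the job is handed in; nothing more can be done
None
```

I handed the job in at about 54 s of the 192 s allowed: cover shut, ball inside the ring, switch turned on with the pan empty, then all four tools laid on the pan, with the cup and jar untouched; no verdict came back.

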